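Sort part-used spray cans by weight

TASK

Sort the three zinc-primer spray cans by how much is left in them, which only their weight tells: an empty can weighs 110 g and a full one 520 g. Stand those under 255 g (about a third left, or less) in the red tray, those from 255 g to 375 g in the yellow tray and those over 375 g (two thirds or more) in the green tray; any tray may end up with none or with all three. Set them down gently, upright on the tray's floor, never let a can fall over, and leave the spanner, the tape and the engine part where they lie.

Things in the scene. Friction and masses are not known exactly. Their poses are not given: they have to be found in the camera images.
- can_a: one of three spray cans, all alike: zinc-grey with teal bands, black cap; stands upright. Body 58 mm diameter up to 116 mm; cap 42 mm diameter, fast, from 126 mm to the top at 164 mm; either can be gripped. Origin: centre of its underside, z up its axis. Mass differs at each start, anywhere from 110 g (empty) to 520 g (full), whatever its name and place; balance point on the axis, about 70 mm up
- can_b: one of three spray cans, all alike: zinc-grey with teal bands, black cap; stands upright. Body 58 mm diameter up to 116 mm; cap 42 mm diameter, fast, from 126 mm to the top at 164 mm; either can be gripped. Origin: centre of its underside, z up its axis. Mass differs at each start, anywhere from 110 g (empty) to 520 g (full), whatever its name and place; balance point on the axis, about 70 mm up
- can_c: one of three spray cans, all alike: zinc-grey with teal bands, black cap; stands upright. Body 58 mm diameter up to 116 mm; cap 42 mm diameter, fast, from 126 mm to the top at 164 mm; either can be gripped. Origin: centre of its underside, z up its axis. Mass differs at each start, anywhere from 110 g (empty) to 520 g (full), whatever its name and place; balance point on the axis, about 70 mm up
- tray_red: open steel tray painted red, fixed to the bench, room for three cans in a row. Outside 88 mm along its x, 226 mm along its y (the row), rim 74 mm high; walls and floor 4 mm thick. Small wire handle at each end (8 mm out), blank card on each long side. Origin: centre of its underside on the bench, z up. For cans under 255 g
- tray_yellow: open steel tray painted yellow, fixed to the bench, room for three cans in a row. Outside 88 mm along its x, 226 mm along its y (the row), rim 74 mm high; walls and floor 4 mm thick. Small wire handle at each end (8 mm out), blank card on each long side. Origin: centre of its underside on the bench, z up. For cans of 255 to 375 g
- tray_green: open steel tray painted green, fixed to the bench, room for three cans in a row. Outside 88 mm along its x, 226 mm along its y (the row), rim 74 mm high; walls and floor 4 mm thick. Small wire handle at each end (8 mm out), blank card on each long side. Origin: centre of its underside on the bench, z up. For cans over 375 g
- spanner: bystander: steel spanner about 190 mm long lying flat on the bench beyond the trays; origin at its middle, on the underside, long axis x
- tape: bystander: flat roll of masking tape, 96 mm outside diameter, 25 mm high, lying on the bench to the left; origin: centre of its underside
- thermostat_housing: bystander: teal cast engine part (thermostat housing), flange 85 by 62 mm, 44 mm high, standing on the bench to the right; origin: centre of its underside
Things that resemble listed ones, but are neither listed nor needed, are in the scene too. What is shaped like the tray_red but black is not meant.

How it is judged (in metres and radians):
At the end, for the whole second after the job is handed in: Each can stands upright (0.1 rad), at rest on its tray's floor, at most 30 mm off the tray's long centre line and 95 mm from its middle: red under 255 g, yellow 255 to 375 g, green over 375 g; within 25 g of a limit either tray will do. Judged by its weight on the tray (((contact force between can_a and tray_red between 0.5 and 2.7468 N and x of can_a in the frame of tray_red between -0.03 and 0.03 m and y of can_a in the frame of tray_red between -0.095 and 0.095 m and z of can_a in the frame of tray_red below 0.012 m) or (contact force between can_a and tray_yellow between 2.2563 and 3.924 N and x of can_a in the frame of tray_yellow between -0.03 and 0.03 m and y of can_a in the frame of tray_yellow between -0.095 and 0.095 m and z of can_a in the frame of tray_yellow below 0.012 m) or (contact force between can_a and tray_green between 3.4335 and 9 N and x of can_a in the frame of tray_green between -0.03 and 0.03 m and y of can_a in the frame of tray_green between -0.095 and 0.095 m and z of can_a in the frame of tray_green below 0.012 m)) and angle between each of can_a, can_b, can_c's own z axis and vertical below 0.1 rad and linear speed of each of can_a, can_b, can_c below 0.02 m/s and ((contact force between can_b and tray_red between 0.5 and 2.7468 N and x of can_b in the frame of tray_red between -0.03 and 0.03 m and y of can_b in the frame of tray_red between -0.095 and 0.095 m and z of can_b in the frame of tray_red below 0.012 m) or (contact force between can_b and tray_yellow between 2.2563 and 3.924 N and x of can_b in the frame of tray_yellow between -0.03 and 0.03 m and y of can_b in the frame of tray_yellow between -0.095 and 0.095 m and z of can_b in the frame of tray_yellow below 0.012 m) or (contact force between can_b and tray_green between 3.4335 and 9 N and x of can_b in the frame of tray_green between -0.03 and 0.03 m and y of can_b in the frame of tray_green between -0.095 and 0.095 m and z of can_b in the frame of tray_green below 0.012 m)) and ((contact force between can_c and tray_red between 0.5 and 2.7468 N and x of can_c in the frame of tray_red between -0.03 and 0.03 m and y of can_c in the frame of tray_red between -0.095 and 0.095 m and z of can_c in the frame of tray_red below 0.012 m) or (contact force between can_c and tray_yellow between 2.2563 and 3.924 N and x of can_c in the frame of tray_yellow between -0.03 and 0.03 m and y of can_c in the frame of tray_yellow between -0.095 and 0.095 m and z of can_c in the frame of tray_yellow below 0.012 m) or (contact force between can_c and tray_green between 3.4335 and 9 N and x of can_c in the frame of tray_green between -0.03 and 0.03 m and y of can_c in the frame of tray_green between -0.095 and 0.095 m and z of can_c in the frame of tray_green below 0.012 m))); the robot touches nothing.
It fails at once if a can tips over (leans more than 0.6 rad) (angle between any of can_a, can_b, can_c's own z axis and vertical above 0.6 rad).
It fails at once if a can is dropped: it falls free of the fingers at more than 0.6 m/s (a fall of nearly 20 mm) ((contact force between the fingers and can_a below 0.05 N and linear speed of can_a above 0.6 m/s) or (contact force between the fingers and can_b below 0.05 N and linear speed of can_b above 0.6 m/s) or (contact force between the fingers and can_c below 0.05 N and linear speed of can_c above 0.6 m/s)).
It fails at once if a can is slammed down: it meets a tray with more than 150 N (contact force between any of can_a, can_b, can_c and tray_red above 150 N or contact force between any of can_a, can_b, can_c and tray_yellow above 150 N or contact force between any of can_a, can_b, can_c and tray_green above 150 N).
It fails at once if the spanner, the tape or the engine part is moved more than 15 mm (distance of any of spanner, tape, thermostat_housing from where it was at the start of the episode above 0.015 m).
It also fails if it takes over 67 s, if anything falls off the work surface, if the arm or the gripper's body presses on something with over 40 N, if the wrist force passes 120 N, or if a joint passes its speed limit or range.

ROBOT

A 7-joint arm with a two-finger parallel gripper is mounted at the origin on the work surface. World frame = base frame: x ahead of the robot, y to its left, z up, the work surface at z = 0. Lengths are in mm, angles in rad, forces in N, time in s.
With the tool pointing down it reaches from about 400 to 925 mm from the base axis. Payload 4.1 kg.
Tool frame: the origin (TCP) lies midway between the tips of the shut fingers; the grasp point (between the pads) lies 19 mm behind it; z points along the fingers, y is the line along which they close (so a half turn about z gives the same grasp; the last joint's range is limited). The gripper opens to 85 mm and grips with 20 to 120 N. Pads are 22 mm wide; open, the fingers measure 114 mm over their backs; the gripper's body (76 mm by 85 mm) begins 54 mm behind the grasp point. The pads swing forward as they close: fully open they stand 13 mm farther back than shut.
Start: joints at [-0.099, 0.398, 0.045, 1.537, -0.019, 1.207, -0.051], TCP at [650.034, 0.031, 231.347] pointing down, gripper open.
Joint ranges: [-2.82, 2.82], [-0.49, 2.23], [-1.37, 1.46], [0, 2.46], [-1.36, 4.5], [0.23, 2], [-2.94, 2.94]. Speed limits (rad/s): [2.57, 2.57, 3.14, 3.14, 3.14, 3.14, 3.14].

INTERFACE

Orientations are given as [roll, pitch, yaw] about the fixed x, y, z axes, in that order (R = Rz(yaw) Ry(pitch) Rx(roll)).
In Python, from workcell import r gives the robot as it stands.
- The arm moves only by the tool carry_out, never from a script. Its argument "targets" is a list of rows, each an object of numbers: "x", "y", "z": the shift along the tool's x, y, z each as a share of 2 cm, from -1 to 1; "rx", "ry", "rz": the turn, a rotation vector about the tool's x, y, z each as a share of pi/4 rad, from -1 to 1; "gripper": the opening, from -1 (shut) to 1 (fully open), so that 0 is half open. A call has 1 to 10 rows; each row shifts and turns the commanded pose from where the row before left it, along the tool's axes as they then stand; what a row does not reach is not made up. A row lasts 1/10 s, in which the tool goes at most 50 mm and 8.59 degrees, less where a joint would pass 70% of its speed; a pose out of reach is approached as far as the arm can. A call with a number of a shift or a turn outside -1 to 1 is refused whole. A call with a gripper value outside its range is refused whole. The fingers move at their own pace and stop on an object; the grip force is fixed at half the most. Time passes only in rows, so rows that do not move let the fingers close. It gives the time, the measured TCP pose, the force, the opening and the grip force at its end, in the units of the state.
- r.observe(): the state, without advancing time (a new reading comes with each control period).
- r.get_image(name): name is "scene" or "side" or "wrist"; returns the picture (480x640x3 uint8, blue, green, red); there is no depth.
- r.camera_info(name): a dict with "K" (3x3 intrinsics, pixels), "position" and "attitude" of the camera in the world. Camera axes: x right, y down, z forward; pixel columns grow to the right and rows downward; lengths in mm; the calibration is good to about 2 mm. A picture is of the moment at which its call begins: read the wrist's pose just before it. camera_info takes no time and is no camera call; for the wrist camera it gives the pose at the moment of the call.
- r.finish_job(): hands the job in; it is judged then, once.
Trained networks look in the newest picture that a camera, given by its name, has taken for a name from the list of things; names that differ only in an ending like _2 or _b are one class to them, and where a whole thing is asked for, a point or a joint stands for the part that bears it (a point fixed in the world has none). Each returns a list of dicts, best first, with "p" (0 to 1); they miss things now and then, are a little off and sometimes report something else, mostly with a low value. They report only what shows in the picture. A call takes as long as a camera call. They do not tell look-alikes from the thing itself.
- r.spot_in(camera, thing): "xy" ([column, row] in pixels, amid what is visible of it).
- r.regions_of(camera, thing): "region" (480x640 bool, what is visible of it) and "xy" ([column, row] in pixels, amid what is visible of it).
The state is a dict: "time": time; "qpos": joint angles; "qd": joint speeds; "joint_efforts": joint torques, N m; "eef_pos": TCP position; "ee_rot": TCP orientation; "ft_force": force on the tool from outside, world axes, zero at the start; "wrist_torque": the same for the moment, N m; "width": finger opening in mm; "gripper_force": force on a finger pad.
Only numpy, scipy, OpenCV 4.12 (cv2) and the standard library are available. Lean on these libraries where they do the work, as an engineer would, in place of code of your own. Each camera call takes 0.05 s, during which the arm holds its last target. There are 200 camera calls.

## Working session

There is one attempt and no reset: what is moved stays moved. The work goes in short steps, Python scripts to look and compute and a tool call to move; the robot and the scene stay as the last step left them, time stands still between calls to the robot, and variables do not carry over. Pictures are saved under pics/ and viewed, at most 10 in all, crops included, and the job is handed in when it is done.

Besides the shell and the picture viewer there is one more tool, called after ">>>" in YAML: its name, and indented under it one key for each argument. carry_out: Moves the arm, as the interface text tells. Its arguments: {"type":"object","properties":{"targets":{"type":"array"}},"required":["targets"]}

```bash
mkdir -p pics
cat > h.py <<'E'
import numpy as np, cv2
from workcell import r
from scipy.spatial.transform import Rotation as R
def cam(n):
    c=r.camera_info(n); return c
def rot(c):
    a=np.array(c['attitude'],float)
    return a if a.shape==(3,3) else (R.from_euler('xyz',a).as_matrix() if a.size==3 else R.from_quat(a).as_matrix())
def ray(c,xy,z):
    d=rot(c)@np.linalg.inv(np.array(c['K']))@np.array([xy[0],xy[1],1.]); p=np.array(c['position'],float)
    return p+d*(z-p[2])/d[2]
def proj(c,P):
    q=np.array(c['K'])@(rot(c).T@(np.array(P,float)-np.array(c['position'])));return q[:2]/q[2]
E
python3 - <<'E'
from h import *
print(r.observe())
for n in ['scene','side']:
    im=r.get_image(n); cv2.imwrite(f'pics/{n}0.png',im); c=cam(n); print(n,c)
    for t in ['can_a','tray_red','tray_yellow','tray_green','spanner','tape','thermostat_housing']:
        for s in r.regions_of(n,t)[:6]:
            g=s['region']; ys,xs=np.where(g)
            h=82 if t[0]=='c' else 40 if t[:2]=='tr' else 10
            print(t,round(s['p'],2),np.round(s['xy']),xs.min(),xs.max(),ys.min(),ys.max(),np.round(ray(c,s['xy'],h)))
E
```

```text
{'time': 0.0, 'qpos': array([-0.09899457,  0.39920099,  0.04501983,  1.53787415, -0.01872235,
        1.20687941, -0.05069499]), 'qd': array([-1.01640736e-03,  1.30317387e-03,  7.43819801e-04,  7.47973518e-05,
       -3.23450104e-04,  1.03934680e-03,  2.40571467e-04]), 'joint_efforts': array([-9.65094187e-04, -4.75129580e+01,  1.36406265e+00, -2.54227209e+01,
        1.14684159e-02,  9.53188282e-03,  3.56541250e-05]), 'eef_pos': array([6.49374006e+02, 3.40565963e-02, 2.30259956e+02]), 'ee_rot': array([-3.13965532e+00,  1.08572459e-04,  1.57091316e+00]), 'ft_force': array([ 0.12252563, -0.16228418, -0.79411411]), 'wrist_torque': array([0.00112108, 0.01721242, 0.02253273]), 'gripper_force': 0.0, 'width': 85.27079855950798}
scene {'K': array([[544.9865385 ,   0.        , 327.57280795],
       [  0.        , 544.9865385 , 235.21870641],
       [  0.        ,   0.        ,   1.        ]]), 'position': array([1330.89695936,  305.95843817, 1036.28885976]), 'attitude': array([-2.41394763,  0.00274686,  1.92687687])}
can_a 0.88 [333. 210.] 319 343 181 238 [452. -10.  82.]
can_a 0.63 [422. 236
[... 733 characters left out ...]
0.        ,   1.        ]]), 'position': array([ -67.34531389, -951.12326313, 1115.28091195]), 'attitude': array([-2.34503769,  0.00924274, -0.55013048])}
can_a 0.8 [303. 235.] 289 312 206 265 [460. -16.  82.]
can_a 0.76 [346. 291.] 335 360 262 322 [ 450. -227.   82.]
tray_red 0.94 [458. 247.] 408 504 212 285 [ 795. -225.   40.]
tray_red 0.68 [337. 230.] 299 376 191 262 [568.  -8.  40.]
tray_yellow 0.87 [297. 170.] 267 332 140 200 [608. 270.  40.]
tray_green 0.78 [400. 290.] 359 447 245 339 [ 583. -262.   40.]
spanner 0.81 [386. 207.] 355 419 197 217 [754.  25.  10.]
tape 0.58 [226. 177.] 209 240 169 195 [428. 388.  10.]
thermostat_housing 0.76 [368. 362.] 348 389 343 384 [ 414. -373.   10.]
```

View pics/scene0.png

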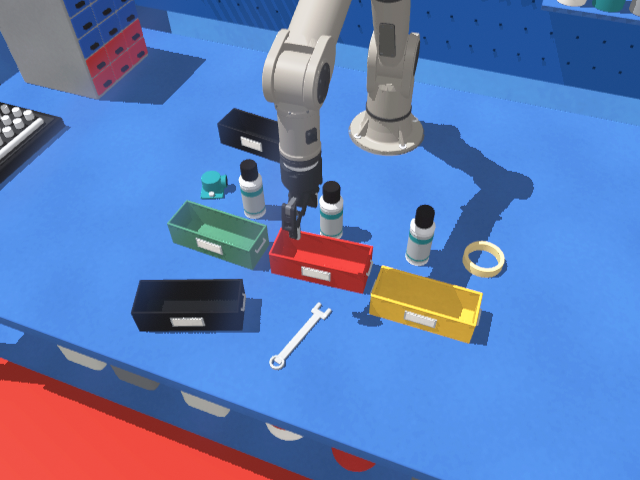

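View pics/side0.png

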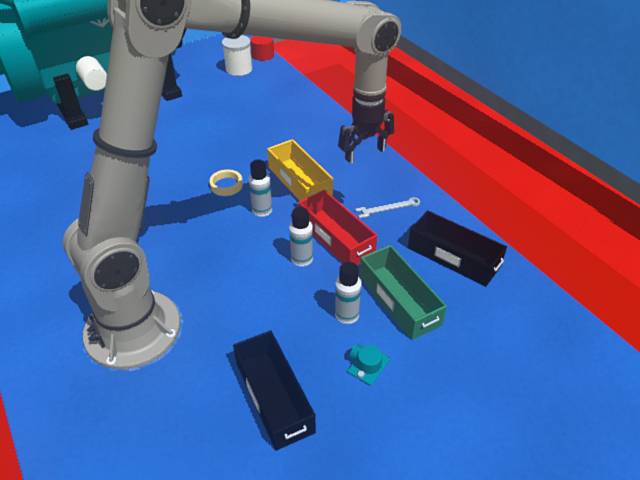

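The pictures show three spray cans (scene 252,190; 332,210; 421,236), with no look-alike cans. The trays are green (218,235), red (321,260) and yellow (426,304). The two black trays (189,306) and (250,137) are the ones not meant. Colour settles this, so I'll fit poses next.

```bash
cat > fit.py <<'E'
from h import *
from scipy.optimize import minimize
ims={n:cv2.imread(f'pics/{n}0.png') for n in('scene','side')}; cs={n:cam(n) for n in ims}
def fill(c,P):
    m=np.zeros((480,640),np.uint8); q=np.array([proj(c,p) for p in P],np.float32)
    cv2.fillConvexPoly(m,np.round(cv2.convexHull(q)*16).astype(np.int32),1,shift=4); return m>0
def tray(v):
    c,s=np.cos(v[2]),np.sin(v[2])
    return [(v[0]+c*a-s*b,v[1]+s*a+c*b,z) for a in(-44,44) for b in(-113,113) for z in(0,74)]
def can(v):
    t=np.arange(0,6.28,.3)
    return [(v[0]+rr*np.cos(a),v[1]+rr*np.sin(a),z) for rr,z in((29,0),(29,116),(21,164)) for a in t]
def fit(f,ms,v0,steps):
    def cost(v): return sum(1-(m&(g:=fill(cs[n],f(v)))).sum()/max(1,(m|g).sum()) for n,m in ms.items())
    best=min((minimize(cost,np.r_[v0[:2],y][:len(steps)],method='Nelder-Mead',options=dict(initial_simplex=np.array([np.r_[v0[:2],y][:len(steps)]]+[np.r_[v0[:2],y][:len(steps)]+np.eye(len(steps))[i]*steps[i] for i in range(len(steps))]))) for y in ((0,.2,-.2) if len(steps)==3 else (0,))),key=lambda o:o.fun)
    return np.round(best.x,2),round(best.fun,3)
rng={'red':((-8,8),(590,0)),'yellow':((20,32),(600,270)),'green':((55,85),(590,-260))}
for k,((lo,hi),v0) in rng.items():
    ms={}
    for n,im in ims.items():
        h=cv2.cvtColor(im,cv2.COLOR_BGR2HSV).astype(int); H=h[...,0]; H=np.where(H>90,H-180,H) if k=='red' else H
        m=((H>=lo)&(H<=hi)&(h[...,1]>80)&(h[...,2]>30)).astype(np.uint8)
        m=cv2.morphologyEx(m,cv2.MORPH_OPEN,np.ones((3,3)))
        w=np.zeros_like(m);q=proj(cs[n],(*v0,40)).astype(int);cv2.circle(w,tuple(int(a) for a in q),75,1,-1); m&=w
        _,L,S,_=cv2.connectedComponentsWithStats(m); i=1+S[1:,4].argmax()
        p=np.argwhere(L==i)[:,::-1]; g=np.zeros_like(m); cv2.fillConvexPoly(g,cv2.convexHull(p.astype(np.int32)),1); ms[n]=g>0
    print(k,fit(tray,ms,v0,(15,15,.15)))
for v0 in((452,-10),(455,-225),(462,215)):
    ms={}
    for n in ims:
        r.get_image(n)
        q=proj(cs[n],(*v0,82))
        S=[s for s in r.regions_of(n,'can_a') if np.hypot(*(np.array(s['xy'])-q))<25]
        if S: ms[n]=S[0]['region']
    print('can',v0,list(ms),fit(can,ms,v0,(10,10)))
c=cs['scene']
E
python3 fit.py
```

```text
red (array([5.7381e+02, 4.7900e+00, 5.0000e-02]), np.float64(0.155))
yellow (array([6.1146e+02, 2.6380e+02, 1.0000e-02]), np.float64(0.151))
green (array([ 5.8614e+02, -2.6299e+02, -9.0000e-02]), np.float64(0.497))
can (452, -10) ['scene', 'side'] (array([454.75, -13.59]), np.float64(0.252))
can (455, -225) ['side'] (array([ 453.08, -228.05]), np.float64(0.108))
can (462, 215) ['scene', 'side'] (array([457.06, 211.13]), np.float64(0.214))
```

>>> carry_out:
  targets:
    - {"y": -1,"z": -0.5,"gripper": 1}
    - {"y": -1,"z": 0,"gripper": 1}
    - {"y": -1,"gripper": 1}
    - {"y": -1,"gripper": 1}
    - {"y": -1,"gripper": 1}
    - {"y": -1,"gripper": 1}
    - {"y": -1,"gripper": 1}
    - {"y": -1,"gripper": 1}
    - {"gripper": 1}
    - {"gripper": 1}

```text
schema error: expected keys x, y, z, rx, ry, rz, gripper
```

>>> carry_out:
  targets:
    - {"x": -0.1,"y": -1,"z": 0,"rx": 0,"ry": 0,"rz": 0,"gripper": 1}
    - {"x": -0.1,"y": -1,"z": 0,"rx": 0,"ry": 0,"rz": 0,"gripper": 1}
    - {"x": -0.1,"y": -1,"z": 0,"rx": 0,"ry": 0,"rz": 0,"gripper": 1}
    - {"x": -0.1,"y": -1,"z": 0,"rx": 0,"ry": 0,"rz": 0,"gripper": 1}
    - {"x": -0.1,"y": -1,"z": 0,"rx": 0,"ry": 0,"rz": 0,"gripper": 1}
    - {"x": -0.1,"y": -1,"z": 0,"rx": 0,"ry": 0,"rz": 0,"gripper": 1}
    - {"x": -0.1,"y": -1,"z": 0,"rx": 0,"ry": 0,"rz": 0,"gripper": 1}
    - {"x": 0,"y": -1,"z": 0,"rx": 0,"ry": 0,"rz": 0,"gripper": 1}
    - {"x": 0,"y": 0,"z": 0,"rx": 0,"ry": 0,"rz": 0,"gripper": 1}
    - {"x": 0,"y": 0,"z": 0,"rx": 0,"ry": 0,"rz": 0,"gripper": 1}

```text
time: 2.4
eef_pos: [490.5, -13.9, 231.7]
ee_rot: [3.14, -0.0, 1.571]
ft_force: [0.3, -0.3, 0.3]
width: 85.3
gripper_force: 0.0
```

Run:
```python
from h import *
o=r.observe();print(o['eef_pos'],o['ee_rot'],o['ft_force'],o['time'])
c=cam('wrist'); im=r.get_image('wrist'); cv2.imwrite('pics/w1.png',im); print(c)
print('exp cap top',proj(c,(455,-14,164)),'corners red',[np.round(proj(c,(574+a,5+b,74))) for a in(-44,44) for b in(-113,113)])
for s in r.regions_of('wrist','can_a')[:4]: print(s['p'],s['xy'],[ (a.min(),a.max()) for a in np.where(s['region'])])
f=[]
for i in range(8):
    r.get_image('wrist'); f.append(r.observe()['ft_force'])
print(np.round(f,2).tolist(),np.mean(f,0))
```

```text
[490.54984926 -13.94344679 231.73337252] [ 3.13997405e+00 -1.16997569e-04  1.57091461e+00] [ 0.27522928 -0.34651505  0.30486953] 2.4
{'K': array([[369.87800669,   0.        , 316.76195833],
       [  0.        , 369.87800669, 241.45876163],
       [  0.        ,   0.        ,   1.        ]]), 'position': array([489.21983114,  50.79426007, 374.824077  ]), 'attitude': array([ 2.88050980e+00, -7.83540569e-04, -6.34528165e-04])}
exp cap top [259.12150516 255.23281193] corners red [array([362., 326.]), array([372.,  48.]), array([460., 326.]), array([491.,  48.])]
0.95 [281.8, 390.0] [(np.int64(370), np.int64(404)), (np.int64(256), np.int64(306))]
0.83 [265.5, 234.0] [(np.int64(180), np.int64(285)), (np.int64(221), np.int64(307))]
[[0.11, -0.11, 0.08], [-0.18, -0.56, 0.32], [-0.43, 0.58, -0.43], [0.09, -0.31, -0.58], [0.5, 0.03, -0.02], [0.63, -0.09, -0.64], [-0.05, 0.75, -0.42], [0.43, -0.83, -0.06]] [ 0.13574192 -0.06943192 -0.21891024]
```

View pics/w1.png

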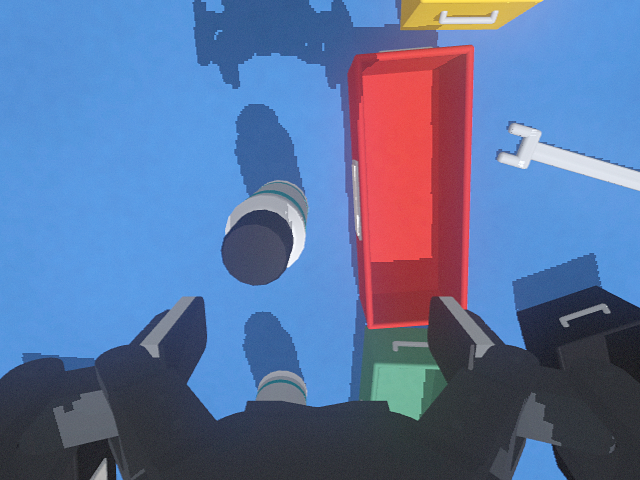

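The wrist picture shows the middle can's cap top centred at (257,247), about 35 px in radius. The red rim corners are at about (352,57), (473,45), (368,328) and (465,326).

>>> carry_out:
  targets:
    - {"x": 0.22,"y": -1,"z": 0,"rx": 0,"ry": 0,"rz": 0,"gripper": 1}
    - {"x": 0,"y": -0.82,"z": 0,"rx": 0,"ry": 0,"rz": 0,"gripper": 1}
    - {"x": 0,"y": 0,"z": 1,"rx": 0,"ry": 0,"rz": 0,"gripper": 1}
    - {"x": 0,"y": 0,"z": 1,"rx": 0,"ry": 0,"rz": 0,"gripper": 1}
    - {"x": 0,"y": 0,"z": 0,"rx": 0,"ry": 0,"rz": 0,"gripper": 1}
    - {"x": 0,"y": 0,"z": 0,"rx": 0,"ry": 0,"rz": 0,"gripper": 1}

```text
time: 3.5
eef_pos: [453.8, -9.6, 191.6]
ee_rot: [-3.141, 0.0, 1.571]
ft_force: [0.4, -0.1, -0.2]
width: 85.4
gripper_force: 0.0
```

```bash
cat > w.py <<'E'
from h import *
import sys
def read(n=20):
    f=[];j=[]
    for i in range(n):
        r.get_image('wrist'); o=r.observe(); f.append(o['ft_force']); j.append(o['joint_efforts'])
    print('t',round(o['time'],2),'pos',np.round(o['eef_pos'],1),'F',np.round(np.mean(f,0),3),'se',np.round(np.std(f,0)[2]/n**.5,3),'w',round(o['width'],1),'g',round(o['gripper_force'],1),'J',np.round(np.mean(j,0),3),np.round(np.std(j,0)/n**.5,3))
if __name__=='__main__': read(int(sys.argv[1]))
E
python3 w.py 20
python3 - <<'E'
from h import *
# red corners from earlier picture
c=cam('wrist'); c['position']=np.array([489.2,50.8,374.8]); c['attitude']=np.array([2.8805,-.0008,-.0006])
P=[ray(c,p,74) for p in [(352,57),(473,45),(368,328),(465,326)]]; print(np.round(P),np.mean(P,0)); print(ray(c,(257,247),164))
c=cam('wrist'); im=r.get_image('wrist'); g=cv2.cvtColor(im,cv2.COLOR_BGR2GRAY)
print('cap now expected',proj(c,(454,-9.5,164))); cv2.imwrite('pics/w2.png',im)
E
```

```text
t 4.5 pos [453.6  -9.6 191.3] F [-0.015  0.082  0.092] se 0.106 w 85.7 g 0.0 J [-0.0000e+00 -2.7943e+01  2.6200e-01 -2.3227e+01  1.0000e-02  2.0000e-03
 -0.0000e+00] [0.    0.031 0.    0.031 0.    0.002 0.   ]
[[ 516.  112.   74.]
 [ 605.  120.   74.]
 [ 535. -110.   74.]
 [ 622. -108.   74.]] [569.4976871    3.57760892  74.        ]
[453.9416525   -8.89200325 164.        ]
cap now expected [320.18064401 279.14771602]
```

View pics/w2.png

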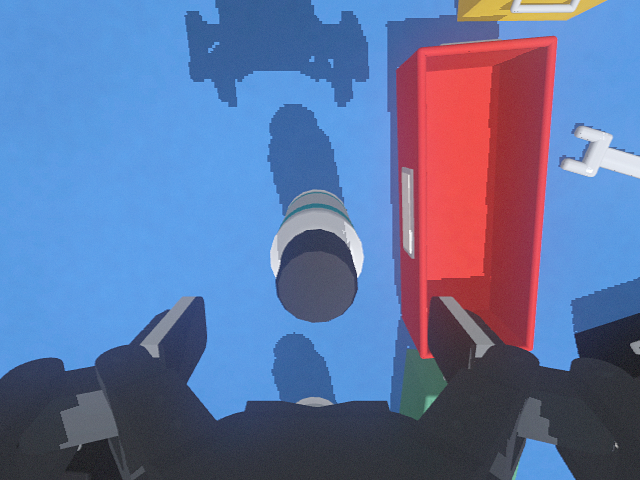

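The cap top is centred at (317,286), so it sits about 1 mm back in x and 2–3 mm in −y from where I had it. Next I descend, grip and lift.

>>> carry_out:
  targets:
    - {"x": -0.1,"y": -0.05,"z": 1,"rx": 0,"ry": 0,"rz": 0,"gripper": 1}
    - {"x": 0,"y": 0,"z": 1,"rx": 0,"ry": 0,"rz": 0,"gripper": 1}
    - {"x": 0,"y": 0,"z": 1,"rx": 0,"ry": 0,"rz": 0,"gripper": 1}
    - {"x": 0,"y": 0,"z": 0.3,"rx": 0,"ry": 0,"rz": 0,"gripper": 1}
    - {"x": 0,"y": 0,"z": 0,"rx": 0,"ry": 0,"rz": 0,"gripper": -1}
    - {"x": 0,"y": 0,"z": 0,"rx": 0,"ry": 0,"rz": 0,"gripper": -1}
    - {"x": 0,"y": 0,"z": 0,"rx": 0,"ry": 0,"rz": 0,"gripper": -1}
    - {"x": 0,"y": 0,"z": 0,"rx": 0,"ry": 0,"rz": 0,"gripper": -1}
    - {"x": 0,"y": 0,"z": 0,"rx": 0,"ry": 0,"rz": 0,"gripper": -1}
    - {"x": 0,"y": 0,"z": 0,"rx": 0,"ry": 0,"rz": 0,"gripper": -1}

```text
time: 5.55
eef_pos: [453.8, -11.5, 126.6]
ee_rot: [3.139, -0.0, 1.571]
ft_force: [0.8, 0.1, 5.8]
width: 41.0
gripper_force: 61.1
```

>>> carry_out:
  targets:
    - {"x": 0,"y": 0,"z": -0.3,"rx": 0,"ry": 0,"rz": 0,"gripper": -1}
    - {"x": 0,"y": 0,"z": -1,"rx": 0,"ry": 0,"rz": 0,"gripper": -1}
    - {"x": 0,"y": 0,"z": -1,"rx": 0,"ry": 0,"rz": 0,"gripper": -1}
    - {"x": 0,"y": 0,"z": -1,"rx": 0,"ry": 0,"rz": 0,"gripper": -1}
    - {"x": 0,"y": 0,"z": -1,"rx": 0,"ry": 0,"rz": 0,"gripper": -1}
    - {"x": 0,"y": 0,"z": -1,"rx": 0,"ry": 0,"rz": 0,"gripper": -1}
    - {"x": 0,"y": 0,"z": 0,"rx": 0,"ry": 0,"rz": 0,"gripper": -1}
    - {"x": 0,"y": 0,"z": 0,"rx": 0,"ry": 0,"rz": 0,"gripper": -1}
    - {"x": 0,"y": 0,"z": 0,"rx": 0,"ry": 0,"rz": 0,"gripper": -1}

```text
time: 6.45
eef_pos: [451.4, -11.7, 229.8]
ee_rot: [-3.139, 0.0, 1.571]
ft_force: [-0.7, -0.6, -2.4]
width: 40.9
gripper_force: 61.4
```

```bash
python3 w.py 25
```

```text
t 7.7 pos [452.6 -11.6 231.3] F [ 0.171  0.239 -2.292] se 0.097 w 40.8 g 61.4 J [ 0.0000e+00 -2.7835e+01  1.4000e-01 -2.5454e+01  1.5000e-02  4.0000e-03
  0.0000e+00] [0.    0.017 0.001 0.009 0.    0.001 0.   ]
```

The lift is about 2.3 N, roughly 235 g, so this can goes to red at the tray middle (571,4).

>>> carry_out:
  targets:
    - {"x": 0.13,"y": 0.5,"z": 0,"rx": 0,"ry": 0,"rz": 0,"gripper": -1}
    - {"x": 0.13,"y": 1,"z": 0,"rx": 0,"ry": 0,"rz": 0,"gripper": -1}
    - {"x": 0.13,"y": 1,"z": 0,"rx": 0,"ry": 0,"rz": 0,"gripper": -1}
    - {"x": 0.13,"y": 1,"z": 0,"rx": 0,"ry": 0,"rz": 0,"gripper": -1}
    - {"x": 0.13,"y": 1,"z": 0,"rx": 0,"ry": 0,"rz": 0,"gripper": -1}
    - {"x": 0.13,"y": 1,"z": 0,"rx": 0,"ry": 0,"rz": 0,"gripper": -1}
    - {"x": 0,"y": 0.45,"z": 0,"rx": 0,"ry": 0,"rz": 0,"gripper": -1}
    - {"x": 0,"y": 0,"z": 0,"rx": 0,"ry": 0,"rz": 0,"gripper": -1}
    - {"x": 0,"y": 0,"z": 0,"rx": 0,"ry": 0,"rz": 0,"gripper": -1}
    - {"x": 0,"y": 0,"z": 0.5,"rx": 0,"ry": 0,"rz": 0,"gripper": -1}

```text
time: 8.7
eef_pos: [571.9, 3.8, 222.3]
ee_rot: [3.139, -0.0, 1.571]
ft_force: [0.5, -0.4, -1.8]
width: 41.0
gripper_force: 61.3
```

Run:
```python
from h import *
im=r.get_image('scene'); cv2.imwrite('pics/s2.png',cv2.resize(im[120:360,120:520],(800,480)))
print(r.observe()['eef_pos'])
```

```text
[570.2201996    3.81315693 219.62479917]
```

View pics/s2.png

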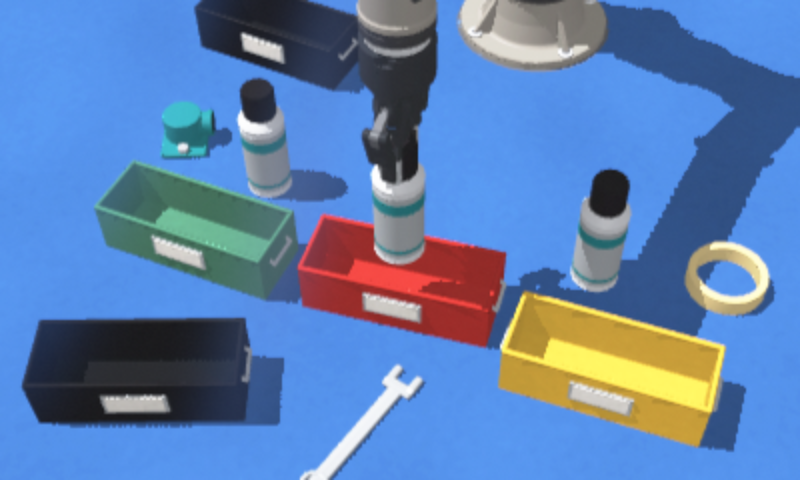

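The can hangs upright over the red tray (crop 398,215), centred over its row. Lowering now.

>>> carry_out:
  targets:
    - {"x": 0,"y": 0,"z": 1,"rx": 0,"ry": 0,"rz": 0,"gripper": -1}
    - {"x": 0,"y": 0,"z": 1,"rx": 0,"ry": 0,"rz": 0,"gripper": -1}
    - {"x": 0,"y": 0,"z": 1,"rx": 0,"ry": 0,"rz": 0,"gripper": -1}
    - {"x": 0,"y": 0,"z": 0.7,"rx": 0,"ry": 0,"rz": 0,"gripper": -1}
    - {"x": 0,"y": 0,"z": 0.3,"rx": 0,"ry": 0,"rz": 0,"gripper": -1}
    - {"x": 0,"y": 0,"z": 0.2,"rx": 0,"ry": 0,"rz": 0,"gripper": -1}
    - {"x": 0,"y": 0,"z": 0.1,"rx": 0,"ry": 0,"rz": 0,"gripper": -1}
    - {"x": 0,"y": 0,"z": 0.1,"rx": 0,"ry": 0,"rz": 0,"gripper": -1}
    - {"x": 0,"y": 0,"z": 0,"rx": 0,"ry": 0,"rz": 0,"gripper": -1}
    - {"x": 0,"y": 0,"z": 0,"rx": 0,"ry": 0,"rz": 0,"gripper": -1}

```text
time: 9.75
eef_pos: [572.0, 4.0, 133.8]
ee_rot: [3.141, -0.0, 1.571]
ft_force: [0.8, -0.2, -2.2]
width: 40.5
gripper_force: 61.5
```

>>> carry_out:
  targets:
    - {"x": 0,"y": 0,"z": 0.1,"rx": 0,"ry": 0,"rz": 0,"gripper": -1}
    - {"x": 0,"y": 0,"z": 0.1,"rx": 0,"ry": 0,"rz": 0,"gripper": -1}
    - {"x": 0,"y": 0,"z": 0.1,"rx": 0,"ry": 0,"rz": 0,"gripper": -1}
    - {"x": 0,"y": 0,"z": 0,"rx": 0,"ry": 0,"rz": 0,"gripper": -1}

```text
time: 10.15
eef_pos: [572.3, 4.1, 130.6]
ee_rot: [3.14, -0.0, 1.571]
ft_force: [-5.9, -0.2, 14.6]
width: 41.1
gripper_force: 63.6
```

>>> carry_out:
  targets:
    - {"x": 0,"y": 0,"z": -0.05,"rx": 0,"ry": 0,"rz": 0,"gripper": -1}
    - {"x": 0,"y": 0,"z": 0,"rx": 0,"ry": 0,"rz": 0,"gripper": 1}
    - {"x": 0,"y": 0,"z": 0,"rx": 0,"ry": 0,"rz": 0,"gripper": 1}
    - {"x": 0,"y": 0,"z": 0,"rx": 0,"ry": 0,"rz": 0,"gripper": 1}
    - {"x": 0,"y": 0,"z": 0,"rx": 0,"ry": 0,"rz": 0,"gripper": 1}
    - {"x": 0,"y": 0,"z": -0.5,"rx": 0,"ry": 0,"rz": 0,"gripper": 1}
    - {"x": 0,"y": 0,"z": -1,"rx": 0,"ry": 0,"rz": 0,"gripper": 1}
    - {"x": 0,"y": 0,"z": -1,"rx": 0,"ry": 0,"rz": 0,"gripper": 1}
    - {"x": 0,"y": 0,"z": -1,"rx": 0,"ry": 0,"rz": 0,"gripper": 1}
    - {"x": 0,"y": 0,"z": -1,"rx": 0,"ry": 0,"rz": 0,"gripper": 1}

```text
time: 11.15
eef_pos: [571.8, 4.0, 219.9]
ee_rot: [3.141, -0.0, 1.571]
ft_force: [0.9, 0.3, 0.3]
width: 85.4
gripper_force: 0.0
```

>>> carry_out:
  targets:
    - {"x": -1,"y": -0.5,"z": 0,"rx": 0,"ry": 0,"rz": 0,"gripper": 1}
    - {"x": -1,"y": -0.5,"z": 0,"rx": 0,"ry": 0,"rz": 0,"gripper": 1}
    - {"x": -1,"y": -0.5,"z": 0,"rx": 0,"ry": 0,"rz": 0,"gripper": 1}
    - {"x": -1,"y": -0.5,"z": 0,"rx": 0,"ry": 0,"rz": 0,"gripper": 1}
    - {"x": -1,"y": -0.5,"z": 0,"rx": 0,"ry": 0,"rz": 0,"gripper": 1}
    - {"x": -1,"y": -0.5,"z": 0,"rx": 0,"ry": 0,"rz": 0,"gripper": 1}
    - {"x": -1,"y": -0.5,"z": 0,"rx": 0,"ry": 0,"rz": 0,"gripper": 1}
    - {"x": -1,"y": -0.5,"z": 0,"rx": 0,"ry": 0,"rz": 0,"gripper": 1}
    - {"x": -1,"y": -0.5,"z": 0,"rx": 0,"ry": 0,"rz": 0,"gripper": 1}
    - {"x": -1,"y": -0.5,"z": 0,"rx": 0,"ry": 0,"rz": 0,"gripper": 1}

```text
time: 12.15
eef_pos: [471.4, -196.8, 219.1]
ee_rot: [3.14, 0.0, 1.571]
ft_force: [-0.3, -0.2, -0.5]
width: 85.4
gripper_force: 0.0
```

>>> carry_out:
  targets:
    - {"x": -0.8,"y": -0.9,"z": 0.5,"rx": 0,"ry": 0,"rz": 0,"gripper": 1}
    - {"x": -0.6,"y": 0,"z": 0.5,"rx": 0,"ry": 0,"rz": 0,"gripper": 1}
    - {"x": 0,"y": 0,"z": 0,"rx": 0,"ry": 0,"rz": 0,"gripper": 1}
    - {"x": 0,"y": 0,"z": 0,"rx": 0,"ry": 0,"rz": 0,"gripper": 1}

```text
time: 12.55
eef_pos: [454.5, -223.3, 198.4]
ee_rot: [3.141, -0.001, 1.572]
ft_force: [0.1, 1.0, 0.6]
width: 85.1
gripper_force: 0.0
```

```bash
cat > wl.py <<'E'
from h import *
import sys
o=r.observe(); print(o['time'],o['eef_pos'],o['width'])
c=cam('wrist'); im=r.get_image('wrist'); cv2.imwrite(f'pics/{sys.argv[1]}.png',im); print(c['position'],c['attitude'])
v=cv2.cvtColor(im,cv2.COLOR_BGR2HSV)
e=proj(c,(float(sys.argv[2]),float(sys.argv[3]),164)); print('exp',e)
E
python3 wl.py w3 453 -228; python3 w.py 10
```

```text
12.55 [ 454.54423883 -223.30458902  198.38876572] 85.06305285885966
[ 453.34932753 -158.61287136  341.48169325] [ 2.88097756e+00  4.66235050e-04 -3.60353793e-05]
exp [316.24615293 283.08477881]
t 13.1 pos [ 453.7 -223.9  198.4] F [ 0.116 -0.043 -0.114] se 0.08 w 85.4 g 0.0 J [ 3.4000e-02 -3.2506e+01  1.2470e+00 -2.3647e+01  1.0000e-02 -1.0000e-03
 -1.0000e-03] [0.04  0.006 0.027 0.015 0.003 0.001 0.   ]
```

View pics/w3.png

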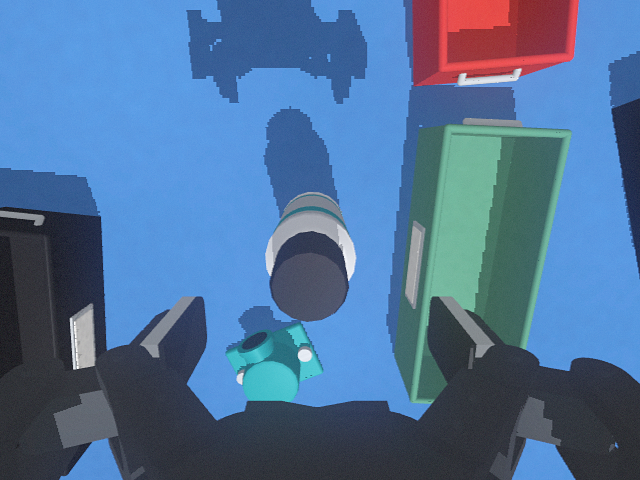

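The cap top is centred at (309,283), giving about (450,−228). The green rim corners are at about (444,128), (571,129) and (413,402). The engine part at (275,362) is clear of the fingers.

>>> carry_out:
  targets:
    - {"x": -0.2,"y": -0.16,"z": 0.5,"rx": 0,"ry": 0,"rz": 0,"gripper": 1}
    - {"x": 0,"y": 0,"z": 1,"rx": 0,"ry": 0,"rz": 0,"gripper": 1}
    - {"x": 0,"y": 0,"z": 1,"rx": 0,"ry": 0,"rz": 0,"gripper": 1}
    - {"x": 0,"y": 0,"z": 1,"rx": 0,"ry": 0,"rz": 0,"gripper": 1}
    - {"x": 0,"y": 0,"z": 0.1,"rx": 0,"ry": 0,"rz": 0,"gripper": 1}
    - {"x": 0,"y": 0,"z": 0,"rx": 0,"ry": 0,"rz": 0,"gripper": -1}
    - {"x": 0,"y": 0,"z": 0,"rx": 0,"ry": 0,"rz": 0,"gripper": -1}
    - {"x": 0,"y": 0,"z": 0,"rx": 0,"ry": 0,"rz": 0,"gripper": -1}
    - {"x": 0,"y": 0,"z": 0,"rx": 0,"ry": 0,"rz": 0,"gripper": -1}
    - {"x": 0,"y": 0,"z": 0,"rx": 0,"ry": 0,"rz": 0,"gripper": -1}

```text
time: 14.1
eef_pos: [451.2, -228.5, 127.6]
ee_rot: [3.14, 0.001, 1.571]
ft_force: [-1.8, -0.5, 5.9]
width: 40.5
gripper_force: 60.5
```

>>> carry_out:
  targets:
    - {"x": 0,"y": 0,"z": -0.3,"rx": 0,"ry": 0,"rz": 0,"gripper": -1}
    - {"x": 0,"y": 0,"z": -1,"rx": 0,"ry": 0,"rz": 0,"gripper": -1}
    - {"x": 0,"y": 0,"z": -1,"rx": 0,"ry": 0,"rz": 0,"gripper": -1}
    - {"x": 0,"y": 0,"z": -1,"rx": 0,"ry": 0,"rz": 0,"gripper": -1}
    - {"x": 0,"y": 0,"z": -1,"rx": 0,"ry": 0,"rz": 0,"gripper": -1}
    - {"x": 0,"y": 0,"z": -1,"rx": 0,"ry": 0,"rz": 0,"gripper": -1}
    - {"x": 0,"y": 0,"z": 0,"rx": 0,"ry": 0,"rz": 0,"gripper": -1}
    - {"x": 0,"y": 0,"z": 0,"rx": 0,"ry": 0,"rz": 0,"gripper": -1}
    - {"x": 0,"y": 0,"z": 0,"rx": 0,"ry": 0,"rz": 0,"gripper": -1}

```text
time: 15.0
eef_pos: [449.5, -227.5, 230.9]
ee_rot: [-3.139, -0.001, 1.571]
ft_force: [0.1, -0.2, -1.6]
width: 40.8
gripper_force: 61.0
```

```bash
python3 w.py 25
python3 - <<'E'
from h import *
c=cam('wrist'); c['position']=np.array([453.35,-158.6,341.5]); c['attitude']=np.array([2.881,.0005,0])
print(np.round([ray(c,p,74) for p in [(444,128),(571,129),(413,402),(414,85),(576,62)]]), ray(c,(309,283),164))
E
```

```text
t 16.25 pos [ 450.4 -228.   232.3] F [-0.018  0.129 -2.106] se 0.109 w 40.8 g 61.0 J [-1.0000e-03 -3.2485e+01  1.0580e+00 -2.5450e+01  1.4000e-02  3.0000e-03
  0.0000e+00] [0.    0.019 0.001 0.01  0.    0.001 0.   ]
[[ 541. -149.   74.]
 [ 629. -149.   74.]
 [ 535. -371.   74.]
 [ 519. -121.   74.]
 [ 625. -107.   74.]] [ 449.28716277 -227.94412426  164.        ]
```

About 2.1 N, or 215 g, so this one also goes to red, at the −y end (574,−64).

>>> carry_out:
  targets:
    - {"x": 0.41,"y": 0.31,"z": 0,"rx": 0,"ry": 0,"rz": 0,"gripper": -1}
    - {"x": 0.82,"y": 0.62,"z": 0,"rx": 0,"ry": 0,"rz": 0,"gripper": -1}
    - {"x": 0.92,"y": 0.67,"z": 0,"rx": 0,"ry": 0,"rz": 0,"gripper": -1}
    - {"x": 1,"y": 0.75,"z": 0,"rx": 0,"ry": 0,"rz": 0,"gripper": -1}
    - {"x": 1,"y": 0.75,"z": 0,"rx": 0,"ry": 0,"rz": 0,"gripper": -1}
    - {"x": 1,"y": 0.75,"z": 0,"rx": 0,"ry": 0,"rz": 0,"gripper": -1}
    - {"x": 1,"y": 0.75,"z": 0,"rx": 0,"ry": 0,"rz": 0,"gripper": -1}
    - {"x": 1,"y": 0.75,"z": 0,"rx": 0,"ry": 0,"rz": 0,"gripper": -1}
    - {"x": 0.7,"y": 0.55,"z": 0,"rx": 0,"ry": 0,"rz": 0,"gripper": -1}
    - {"x": 0.35,"y": 0.28,"z": 0,"rx": 0,"ry": 0,"rz": 0,"gripper": -1}

```text
time: 17.25
eef_pos: [575.1, -61.4, 232.1]
ee_rot: [3.141, -0.001, 1.574]
ft_force: [-1.0, 0.4, -2.7]
width: 40.9
gripper_force: 61.0
```

>>> carry_out:
  targets:
    - {"x": 0,"y": 0,"z": 0,"rx": 0,"ry": 0,"rz": 0,"gripper": -1}
    - {"x": 0,"y": 0,"z": 0,"rx": 0,"ry": 0,"rz": 0,"gripper": -1}

```text
time: 17.45
eef_pos: [573.5, -65.2, 232.2]
ee_rot: [-3.141, 0.001, 1.57]
ft_force: [0.2, -0.8, -1.2]
width: 40.8
gripper_force: 61.0
```

```bash
python3 wl.py w4 572 4; python3 w.py 8
```

```text
17.45 [573.46707565 -65.18970692 232.1783085 ] 40.84292238343477
[ 5.72553529e+02 -2.88845415e-01  3.75183470e+02] [ 2.87941530e+00  1.72363131e-03 -1.92934719e-03]
exp [316.40129955 134.10567574]
t 17.9 pos [573.9 -64.2 232.4] F [-0.011 -0.133 -1.719] se 0.139 w 40.7 g 61.0 J [-5.5000e-02 -4.0962e+01  1.1630e+00 -2.5841e+01  1.5000e-02  2.0000e-03
  1.0000e-03] [0.055 0.033 0.037 0.008 0.004 0.001 0.   ]
```

View pics/w4.png

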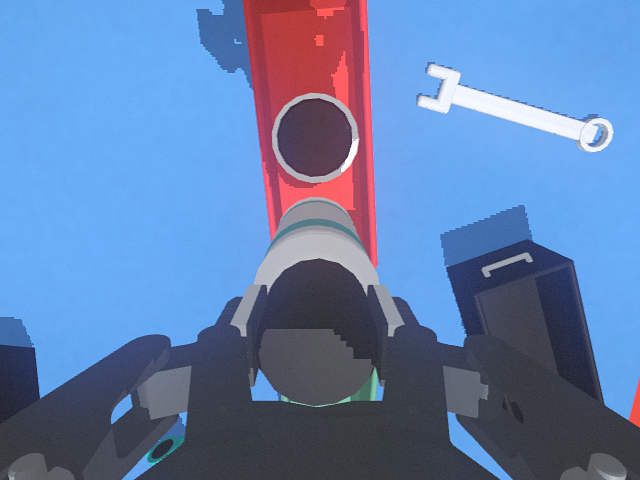

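The first can stands upright in red (cap at 315,137), and the held can is in line with it. Lowering.

>>> carry_out:
  targets:
    - {"x": 0,"y": 0,"z": 0.7,"rx": 0,"ry": 0,"rz": 0,"gripper": -1}
    - {"x": 0,"y": 0,"z": 1,"rx": 0,"ry": 0,"rz": 0,"gripper": -1}
    - {"x": 0,"y": 0,"z": 1,"rx": 0,"ry": 0,"rz": 0,"gripper": -1}
    - {"x": 0,"y": 0,"z": 1,"rx": 0,"ry": 0,"rz": 0,"gripper": -1}
    - {"x": 0,"y": 0,"z": 0.5,"rx": 0,"ry": 0,"rz": 0,"gripper": -1}
    - {"x": 0,"y": 0,"z": 0.3,"rx": 0,"ry": 0,"rz": 0,"gripper": -1}
    - {"x": 0,"y": 0,"z": 0.2,"rx": 0,"ry": 0,"rz": 0,"gripper": -1}
    - {"x": 0,"y": 0,"z": 0.1,"rx": 0,"ry": 0,"rz": 0,"gripper": -1}
    - {"x": 0,"y": 0,"z": 0.1,"rx": 0,"ry": 0,"rz": 0,"gripper": -1}
    - {"x": 0,"y": 0,"z": 0,"rx": 0,"ry": 0,"rz": 0,"gripper": -1}

```text
time: 18.9
eef_pos: [574.3, -64.0, 134.7]
ee_rot: [3.141, 0.0, 1.571]
ft_force: [-0.9, -0.5, -2.2]
width: 40.4
gripper_force: 61.1
```

>>> carry_out:
  targets:
    - {"x": 0,"y": 0,"z": 0.1,"rx": 0,"ry": 0,"rz": 0,"gripper": -1}
    - {"x": 0,"y": 0,"z": 0,"rx": 0,"ry": 0,"rz": 0,"gripper": -1}

```text
time: 19.1
eef_pos: [574.0, -64.0, 132.4]
ee_rot: [3.141, -0.0, 1.571]
ft_force: [-0.0, -0.3, -2.4]
width: 40.9
gripper_force: 61.1
```

>>> carry_out:
  targets:
    - {"x": 0,"y": 0,"z": 0.05,"rx": 0,"ry": 0,"rz": 0,"gripper": -1}
    - {"x": 0,"y": 0,"z": 0.04,"rx": 0,"ry": 0,"rz": 0,"gripper": -1}
    - {"x": 0,"y": 0,"z": 0,"rx": 0,"ry": 0,"rz": 0,"gripper": -1}

```text
time: 19.4
eef_pos: [574.3, -64.0, 131.6]
ee_rot: [3.141, -0.0, 1.571]
ft_force: [-2.5, -0.2, 5.2]
width: 41.2
gripper_force: 61.6
```

>>> carry_out:
  targets:
    - {"x": 0,"y": 0,"z": 0,"rx": 0,"ry": 0,"rz": 0,"gripper": 1}
    - {"x": 0,"y": 0,"z": 0,"rx": 0,"ry": 0,"rz": 0,"gripper": 1}
    - {"x": 0,"y": 0,"z": 0,"rx": 0,"ry": 0,"rz": 0,"gripper": 1}
    - {"x": 0,"y": 0,"z": 0,"rx": 0,"ry": 0,"rz": 0,"gripper": 1}
    - {"x": 0,"y": 0,"z": -0.5,"rx": 0,"ry": 0,"rz": 0,"gripper": 1}
    - {"x": 0,"y": 0,"z": -1,"rx": 0,"ry": 0,"rz": 0,"gripper": 1}
    - {"x": 0,"y": 0,"z": -1,"rx": 0,"ry": 0,"rz": 0,"gripper": 1}
    - {"x": 0,"y": 0,"z": -1,"rx": 0,"ry": 0,"rz": 0,"gripper": 1}
    - {"x": 0,"y": 0,"z": -1,"rx": 0,"ry": 0,"rz": 0,"gripper": 1}
    - {"x": 0,"y": -0.5,"z": 0,"rx": 0,"ry": 0,"rz": 0,"gripper": 1}

```text
time: 20.4
eef_pos: [566.9, -64.0, 224.3]
ee_rot: [3.134, 0.0, 1.571]
ft_force: [0.0, -0.2, 0.6]
width: 85.3
gripper_force: 0.0
```

>>> carry_out:
  targets:
    - {"x": 1,"y": -0.5,"z": 0,"rx": 0,"ry": 0,"rz": 0,"gripper": 1}
    - {"x": 1,"y": -0.5,"z": 0,"rx": 0,"ry": 0,"rz": 0,"gripper": 1}
    - {"x": 1,"y": -0.5,"z": 0,"rx": 0,"ry": 0,"rz": 0,"gripper": 1}
    - {"x": 1,"y": -0.5,"z": 0,"rx": 0,"ry": 0,"rz": 0,"gripper": 1}
    - {"x": 1,"y": -0.5,"z": 0,"rx": 0,"ry": 0,"rz": 0,"gripper": 1}
    - {"x": 1,"y": -0.5,"z": 0,"rx": 0,"ry": 0,"rz": 0,"gripper": 1}
    - {"x": 1,"y": -0.5,"z": 0,"rx": 0,"ry": 0,"rz": 0,"gripper": 1}
    - {"x": 1,"y": -0.5,"z": 0,"rx": 0,"ry": 0,"rz": 0,"gripper": 1}
    - {"x": 1,"y": -0.5,"z": 0,"rx": 0,"ry": 0,"rz": 0,"gripper": 1}
    - {"x": 1,"y": -0.5,"z": 0,"rx": 0,"ry": 0,"rz": 0,"gripper": 1}

```text
time: 21.4
eef_pos: [462.6, 136.3, 220.0]
ee_rot: [-3.141, 0.001, 1.571]
ft_force: [-0.3, 0.4, 0.7]
width: 85.3
gripper_force: 0.0
```

>>> carry_out:
  targets:
    - {"x": 1,"y": -0.4,"z": 0,"rx": 0,"ry": 0,"rz": 0,"gripper": 1}
    - {"x": 1,"y": 0,"z": 0,"rx": 0,"ry": 0,"rz": 0,"gripper": 1}
    - {"x": 1,"y": 0,"z": 0,"rx": 0,"ry": 0,"rz": 0,"gripper": 1}
    - {"x": 0.6,"y": 0,"z": 0.5,"rx": 0,"ry": 0,"rz": 0,"gripper": 1}
    - {"x": 0.2,"y": 0,"z": 0.5,"rx": 0,"ry": 0,"rz": 0,"gripper": 1}
    - {"x": 0,"y": 0,"z": 0,"rx": 0,"ry": 0,"rz": 0,"gripper": 1}
    - {"x": 0,"y": 0,"z": 0,"rx": 0,"ry": 0,"rz": 0,"gripper": 1}

```text
time: 22.1
eef_pos: [455.7, 210.6, 199.6]
ee_rot: [-3.14, 0.002, 1.57]
ft_force: [0.6, -0.2, 0.6]
width: 85.4
gripper_force: 0.0
```

```bash
python3 wl.py w5 455 212; python3 w.py 10
```

```text
22.1 [455.65715298 210.58415712 199.61178848] 85.36959545146364
[454.87458001 275.52955566 342.58257722] [ 2.87882175e+00  2.42694128e-03 -2.04213269e-03]
exp [318.10982659 270.74428573]
t 22.65 pos [456.1 212.  200.6] F [-0.027 -0.291 -0.106] se 0.143 w 85.7 g 0.0 J [ 3.000e-03 -3.320e+01 -2.120e-01 -2.371e+01  1.300e-02  2.000e-03
  1.000e-03] [0.018 0.037 0.011 0.023 0.001 0.001 0.   ]
```

View pics/w5.png

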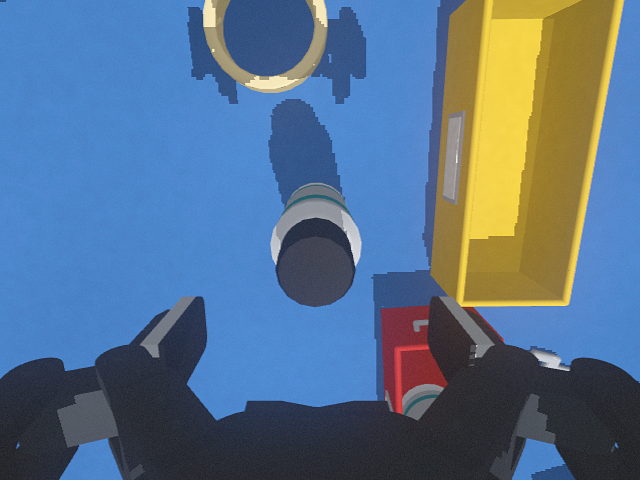

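The cap top is centred at (316,270), giving about (454,212). The yellow rim's near corners are at (460,305) and (571,304).

>>> carry_out:
  targets:
    - {"x": 0,"y": -0.1,"z": 0.5,"rx": 0,"ry": 0,"rz": 0,"gripper": 1}
    - {"x": 0,"y": 0,"z": 1,"rx": 0,"ry": 0,"rz": 0,"gripper": 1}
    - {"x": 0,"y": 0,"z": 1,"rx": 0,"ry": 0,"rz": 0,"gripper": 1}
    - {"x": 0,"y": 0,"z": 1,"rx": 0,"ry": 0,"rz": 0,"gripper": 1}
    - {"x": 0,"y": 0,"z": 0.2,"rx": 0,"ry": 0,"rz": 0,"gripper": 1}
    - {"x": 0,"y": 0,"z": 0,"rx": 0,"ry": 0,"rz": 0,"gripper": -1}
    - {"x": 0,"y": 0,"z": 0,"rx": 0,"ry": 0,"rz": 0,"gripper": -1}
    - {"x": 0,"y": 0,"z": 0,"rx": 0,"ry": 0,"rz": 0,"gripper": -1}
    - {"x": 0,"y": 0,"z": 0,"rx": 0,"ry": 0,"rz": 0,"gripper": -1}
    - {"x": 0,"y": 0,"z": 0,"rx": 0,"ry": 0,"rz": 0,"gripper": -1}

```text
time: 23.65
eef_pos: [455.1, 212.6, 127.8]
ee_rot: [3.139, -0.001, 1.571]
ft_force: [0.2, 0.5, 5.0]
width: 41.0
gripper_force: 61.3
```

>>> carry_out:
  targets:
    - {"x": 0,"y": 0,"z": -0.3,"rx": 0,"ry": 0,"rz": 0,"gripper": -1}
    - {"x": 0,"y": 0,"z": -1,"rx": 0,"ry": 0,"rz": 0,"gripper": -1}
    - {"x": 0,"y": 0,"z": -1,"rx": 0,"ry": 0,"rz": 0,"gripper": -1}
    - {"x": 0,"y": 0,"z": -1,"rx": 0,"ry": 0,"rz": 0,"gripper": -1}
    - {"x": 0,"y": 0,"z": -1,"rx": 0,"ry": 0,"rz": 0,"gripper": -1}
    - {"x": 0,"y": 0,"z": -1,"rx": 0,"ry": 0,"rz": 0,"gripper": -1}
    - {"x": 0,"y": 0,"z": 0,"rx": 0,"ry": 0,"rz": 0,"gripper": -1}
    - {"x": 0,"y": 0,"z": 0,"rx": 0,"ry": 0,"rz": 0,"gripper": -1}
    - {"x": 0,"y": 0,"z": 0,"rx": 0,"ry": 0,"rz": 0,"gripper": -1}

```text
time: 24.55
eef_pos: [452.9, 211.3, 230.8]
ee_rot: [-3.139, 0.002, 1.571]
ft_force: [0.4, -0.7, -3.8]
width: 40.9
gripper_force: 61.7
```

```bash
python3 w.py 25
python3 - <<'E'
from h import *
c=cam('wrist'); c['position']=np.array([454.9,275.5,342.6]); c['attitude']=np.array([2.8788,.0024,-.002])
print(np.round([ray(c,p,74) for p in [(460,305),(571,304),(487,5),(622,5)]]))
E
```

```text
t 25.8 pos [454.  212.  232.5] F [ 0.139 -0.076 -3.492] se 0.1 w 40.7 g 61.7 J [ 1.0000e-03 -3.4085e+01 -2.0500e-01 -2.6129e+01  1.4000e-02  6.0000e-03
 -0.0000e+00] [0.    0.018 0.    0.01  0.    0.001 0.   ]
[[567. 151.  74.]
 [654. 152.  74.]
 [564. 360.  74.]
 [650. 360.  74.]]
```

About 3.49 N, or 355 g, so this can goes to yellow at (609,264).

>>> carry_out:
  targets:
    - {"x": 0.2,"y": 0.4,"z": 0,"rx": 0,"ry": 0,"rz": 0,"gripper": -1}
    - {"x": 0.3,"y": 0.9,"z": 0,"rx": 0,"ry": 0,"rz": 0,"gripper": -1}
    - {"x": 0.3,"y": 1,"z": 0,"rx": 0,"ry": 0,"rz": 0,"gripper": -1}
    - {"x": 0.3,"y": 1,"z": 0,"rx": 0,"ry": 0,"rz": 0,"gripper": -1}
    - {"x": 0.3,"y": 1,"z": 0,"rx": 0,"ry": 0,"rz": 0,"gripper": -1}
    - {"x": 0.4,"y": 1,"z": 0,"rx": 0,"ry": 0,"rz": 0,"gripper": -1}
    - {"x": 0.3,"y": 1,"z": 0,"rx": 0,"ry": 0,"rz": 0,"gripper": -1}
    - {"x": 0.3,"y": 0.9,"z": 0,"rx": 0,"ry": 0,"rz": 0,"gripper": -1}
    - {"x": 0.2,"y": 0.55,"z": 0,"rx": 0,"ry": 0,"rz": 0,"gripper": -1}
    - {"x": 0,"y": 0,"z": 0,"rx": 0,"ry": 0,"rz": 0,"gripper": -1}

```text
time: 26.8
eef_pos: [610.7, 264.6, 231.7]
ee_rot: [3.141, -0.0, 1.57]
ft_force: [-0.8, 0.8, -3.3]
width: 40.5
gripper_force: 61.7
```

```bash
python3 w.py 10
python3 - <<'E'
from h import *
im=r.get_image('scene'); cv2.imwrite('pics/s5.png',cv2.resize(im[120:360,120:520],(800,480)))
E
```

```text
t 27.3 pos [608.8 263.9 232.8] F [-3.410e-01  2.000e-03 -3.424e+00] se 0.079 w 40.9 g 61.7 J [ 2.6000e-02 -5.1207e+01 -3.8400e-01 -2.7305e+01  2.3000e-02 -2.9000e-02
  0.0000e+00] [0.012 0.046 0.012 0.068 0.004 0.016 0.   ]
```

View pics/s5.png

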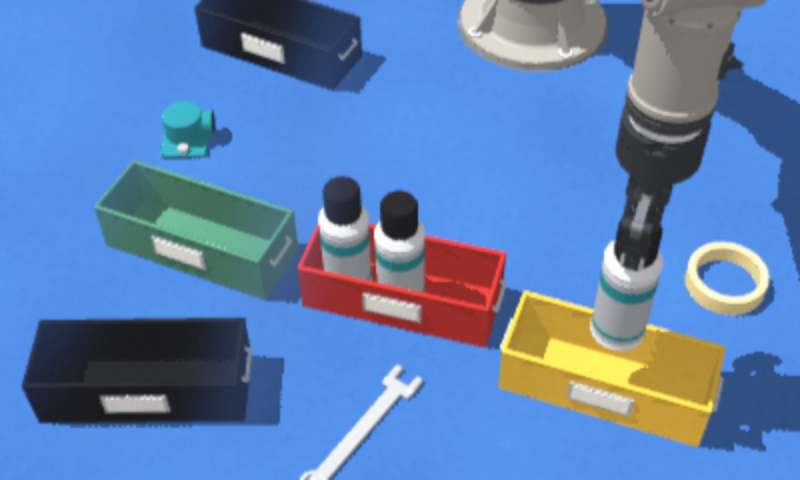

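Both cans stand upright in red (crop 343,235 and 399,245), and the third hangs centred over yellow (625,295). Lowering.

>>> carry_out:
  targets:
    - {"x": 0,"y": 0,"z": 0.7,"rx": 0,"ry": 0,"rz": 0,"gripper": -1}
    - {"x": 0,"y": 0,"z": 1,"rx": 0,"ry": 0,"rz": 0,"gripper": -1}
    - {"x": 0,"y": 0,"z": 1,"rx": 0,"ry": 0,"rz": 0,"gripper": -1}
    - {"x": 0,"y": 0,"z": 1,"rx": 0,"ry": 0,"rz": 0,"gripper": -1}
    - {"x": 0,"y": 0,"z": 0.5,"rx": 0,"ry": 0,"rz": 0,"gripper": -1}
    - {"x": 0,"y": 0,"z": 0.3,"rx": 0,"ry": 0,"rz": 0,"gripper": -1}
    - {"x": 0,"y": 0,"z": 0.2,"rx": 0,"ry": 0,"rz": 0,"gripper": -1}
    - {"x": 0,"y": 0,"z": 0.1,"rx": 0,"ry": 0,"rz": 0,"gripper": -1}
    - {"x": 0,"y": 0,"z": 0.1,"rx": 0,"ry": 0,"rz": 0,"gripper": -1}
    - {"x": 0,"y": 0,"z": 0,"rx": 0,"ry": 0,"rz": 0,"gripper": -1}

```text
time: 28.35
eef_pos: [609.3, 264.1, 134.9]
ee_rot: [3.141, -0.0, 1.571]
ft_force: [0.8, -0.2, -4.0]
width: 41.0
gripper_force: 61.8
```

>>> carry_out:
  targets:
    - {"x": 0,"y": 0,"z": 0.1,"rx": 0,"ry": 0,"rz": 0,"gripper": -1}
    - {"x": 0,"y": 0,"z": 0.05,"rx": 0,"ry": 0,"rz": 0,"gripper": -1}
    - {"x": 0,"y": 0,"z": 0,"rx": 0,"ry": 0,"rz": 0,"gripper": -1}

```text
time: 28.65
eef_pos: [609.2, 264.1, 131.9]
ee_rot: [3.141, -0.0, 1.571]
ft_force: [-1.6, -0.8, -1.8]
width: 40.9
gripper_force: 62.1
```

Nearly down. One more nudge, then release and rise.

>>> carry_out:
  targets:
    - {"x": 0,"y": 0,"z": 0.04,"rx": 0,"ry": 0,"rz": 0,"gripper": -1}
    - {"x": 0,"y": 0,"z": 0,"rx": 0,"ry": 0,"rz": 0,"gripper": 1}
    - {"x": 0,"y": 0,"z": 0,"rx": 0,"ry": 0,"rz": 0,"gripper": 1}
    - {"x": 0,"y": 0,"z": 0,"rx": 0,"ry": 0,"rz": 0,"gripper": 1}
    - {"x": 0,"y": 0,"z": 0,"rx": 0,"ry": 0,"rz": 0,"gripper": 1}
    - {"x": 0,"y": 0,"z": -0.5,"rx": 0,"ry": 0,"rz": 0,"gripper": 1}
    - {"x": 0,"y": 0,"z": -1,"rx": 0,"ry": 0,"rz": 0,"gripper": 1}
    - {"x": 0,"y": 0,"z": -1,"rx": 0,"ry": 0,"rz": 0,"gripper": 1}
    - {"x": 0,"y": 0,"z": -1,"rx": 0,"ry": 0,"rz": 0,"gripper": 1}
    - {"x": 0,"y": 0,"z": -1,"rx": 0,"ry": 0,"rz": 0,"gripper": 1}

```text
time: 29.65
eef_pos: [609.2, 264.1, 222.5]
ee_rot: [3.141, -0.0, 1.571]
ft_force: [-0.6, -0.2, -0.6]
width: 86.0
gripper_force: 0.0
```

>>> carry_out:
  targets:
    - {"x": 0,"y": 0,"z": -1,"rx": 0,"ry": 0,"rz": 0,"gripper": 1}
    - {"x": 0,"y": 0,"z": -0.5,"rx": 0,"ry": 0,"rz": 0,"gripper": 1}
    - {"x": 0,"y": 0,"z": 0,"rx": 0,"ry": 0,"rz": 0,"gripper": 1}
    - {"x": 0,"y": 0,"z": 0,"rx": 0,"ry": 0,"rz": 0,"gripper": 1}

```text
time: 30.05
eef_pos: [608.7, 263.9, 250.2]
ee_rot: [-3.141, 0.0, 1.571]
ft_force: [0.1, -0.7, -0.2]
width: 85.7
gripper_force: 0.0
```

```bash
python3 w.py 20
python3 - <<'E'
from h import *
im=r.get_image('side'); cv2.imwrite('pics/s6.png',cv2.resize(im[120:360,200:520],(800,600)))
E
```

```text
t 31.05 pos [609.  264.  250.8] F [-0.227  0.118 -0.014] se 0.104 w 85.3 g 0.0 J [-0.0000e+00 -4.8973e+01 -3.6400e-01 -2.5938e+01  1.2000e-02  3.0000e-03
 -0.0000e+00] [0.    0.058 0.001 0.031 0.    0.001 0.   ]
```

View pics/s6.png

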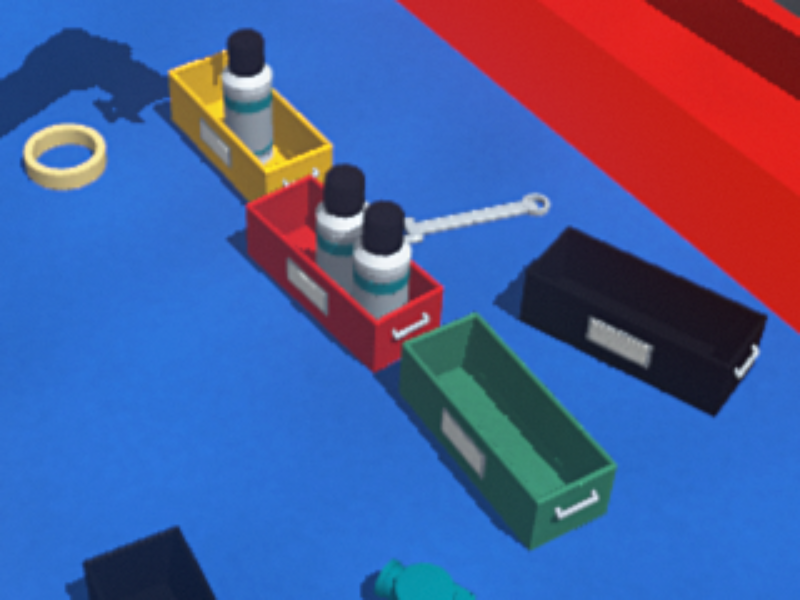

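The picture shows all three cans upright in their trays: yellow at (248,95), red at (343,225) and (382,260). The tare still reads zero.

```bash
python3 -c "
from h import *
print(r.finish_job())"
```

```text
the job is handed in; nothing more can be done
None
```

The job is handed in, but it returned no verdict: the two cans weighed at about 235 g and 215 g stand in the red tray and the one at about 355 g in the yellow tray, all upright in the last picture.

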